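# Focus the inspection camera and nip up its lock ring

### The arm

A 7-joint arm with a two-finger parallel gripper is mounted at the origin on the work surface. World frame = base frame: x ahead of the robot, y to its left, z up, the work surface at z = 0. Lengths are in m, angles in degrees, forces in N, time in s.
With the tool pointing down it reaches from about 0.4 to 0.875 m from the base axis. Payload 19.3 kg.
Tool frame: the origin (TCP) lies on the centre line of the jaws, within the pads' length; the fingertips stand env.nose_length ahead of it and the grasp point (between the pads) lies 6 mm ahead of it (env.nose_length is the distance from the TCP to the fingertips, in m); z points along the fingers, x is the direction in which the jaws open and shut, and the axes are right-handed (so a half turn about z gives the same grasp; the last joint's range is limited). The gripper opens to 85 mm and grips with 20 to 120 N. Pads are 22 mm wide; open, the fingers measure 114 mm over their backs; the gripper's body (76 mm by 85 mm) begins 54 mm behind the grasp point. The pads swing forward as they close: fully open they stand 13 mm farther back than shut.
Start: joints at [66.394, 29.874, -2.08, 91.645, 1.215, 58.505, -6.463], TCP at [0.209, -0.589, 0.256] pointing down, gripper open.
Joint ranges: [-166.77, 166.77], [-17.47, 122.26], [-85.68, 81.53], [9.62, 139.38], [-72.42, 252.41], [9.2, 110.78], [-144.41, 144.41]. Speed limits (degrees/s): [108.29, 108.29, 136.94, 136.94, 172.46, 172.46, 172.46].

### API

Orientations are given as [roll, pitch, yaw] about the fixed x, y, z axes, in that order (R = Rz(yaw) Ry(pitch) Rx(roll)).
In Python, from station import env gives the robot as it stands.
- The arm moves only by the tool arm_command, never from a script. Its argument "steps" is a list of rows, each an object with "xyz": the shift along the tool's x, y, z in cm, a list of three; "angular": the turn, a rotation vector about the tool's x, y, z in rad, a list of three; "gripper": the finger opening in cm, from 0 to 8.54. A call has 1 to 5 rows; each row is the pose to reach, as a shift and turn from the pose commanded when the call began, along the tool's axes at that moment; what a row does not reach only later rows make up. A row lasts 1/10 s, in which the tool goes at most 50 mm and 8.59 degrees, less where a joint would pass 70% of its speed; a pose out of reach is approached as far as the arm can. A call with a gripper value outside its range is refused whole. The fingers move at their own pace and stop on an object; "grip_force" is the grip in N (left out, the last holds). Time passes only in rows, so rows that repeat a pose let the fingers close. It gives the time, the measured TCP pose, the force and the opening at its end, in the units of the state.
- env.observe(): the state, without advancing time (a new reading comes with each control period).
- env.read_camera(name): name is "scene" or "top"; returns the picture (384x512x3 uint8, red, green, blue); there is no depth.
- env.camera_model(name): a dict with "intrinsics" (3x3 intrinsics, pixels), "T" (4x4, takes a point from camera to world coordinates). Camera axes: x right, y down, z forward; pixel columns grow to the right and rows downward; lengths in m; the calibration is good to about 2 mm. A picture is of the moment at which its call begins. camera_model takes no time and is no camera call.
- env.finish_job(): hands the job in, once; it reports no verdict.
The state is a dict: "clock": time; "joints": joint angles; "dq": joint speeds; "effort": joint torques, N m; "position": TCP position; "orientation": TCP orientation; "wrist_force": force on the tool from outside, world axes, zero at the start; "ft_torque": the same for the moment, N m; "grip_width": finger opening in m.
Only numpy, scipy, OpenCV 4.12 (cv2) and the standard library are available. Lean on these libraries where they do the work, as an engineer would, in place of code of your own. Each camera call takes 0.05 s, during which the arm holds its last target. There are 200 camera calls.

### The job

Turn the focus barrel of the bench camera until its lever pin stands over the index mark. Then, holding the barrel still there (within six degrees of the mark), turn the knurled lock ring clockwise against the housing by its own lever until it is fully home, nip it up with a firm squeeze of the two lever pins (about 20 N, never more than 60 N), and let go; leave everything else on the bench alone.

Things in the scene. Friction and masses are not known exactly. Their poses are not given: they have to be found in the camera images.
- camera: Fixed grey camera on its back, lens up, on a 140 x 140 x 10 mm steel plate. Origin: centre of the plate's underside, on the lens axis; z up; x points to the side where both levers stick out. Finned housing 88 x 88 mm, top at z = 60 mm. Above it on the axis: knurled aluminium lock ring (53 mm across, z 62 to 73 mm) and, rising through it, the black focus barrel (40 mm across, to z = 100 mm).
- lens_axis (a point): Point on the lens axis at the barrel's top, 100 mm above the bench; does not turn. Barrel and ring each have a radial arm ending in an upright round steel pin, 10 mm thick, 46 mm from this axis: a gripper can straddle both pins from above, nothing stands outside them above z = 71 mm. Arms, inward of the pins, 8 mm wide: barrel's z 81 to 87 mm, ring's z 64 to 71 mm.
- index_mark (a point): Index mark: thin steel strip (4 mm wide, 30 mm long, radial) on the housing's top, 0.28 rad clockwise (from above) of the camera's x axis. This point is on its top, 46 mm from the lens axis, 64 mm above the bench, straight below where the barrel's pin must stand.
- barrel_pin (a point): Top centre of the barrel's lever pin (10 mm thick, from 66 to 110 mm above the bench), on the higher arm, fixed to the black barrel. It starts clockwise (from above) of the index mark.
- ring_pin (a point): Top centre of the lock ring's lever pin (10 mm thick, from 64.5 to 110 mm above the bench), on the lower arm, fixed to the knurled aluminium ring. It always stands counter-clockwise (from above) of the barrel's pin.
- barrel (a joint): Angle of the barrel in the housing (rad), counter-clockwise from above positive; 0 = its pin right over the index mark; starts at -0.5 to -0.2, end stops at -0.7 and 0.5. It turns easily (friction 0.12 N m, about 2.6 N at its pin), stays where it is left, and carries the ring along.
- lock_ring (a joint): Angle of the ring relative to the barrel (rad), clockwise from above positive; 0 = home, a hard stop (pins then 0.56 rad, 25 mm between centres, apart); negative = loose; starts at -0.6 to -0.35 (pins 40 to 51 mm apart). Friction on the barrel 0.32 N m (about 7 N at the pin), more than the barrel's own: a ring pushed alone just drags the barrel round. It does not spring back.
- lens_cap: Bystander, to be left alone: black lens cap, 42 mm across, 9 mm high, beside the bench plate. Origin: centre of its underside.
- spare_lens: Bystander, to be left alone: spare black lens, 48 mm across, 50 mm high, beside the bench plate. Origin: centre of its underside.
- driver: Bystander, to be left alone: screwdriver, 170 mm. Origin: the middle of its length, on its underside.
- spanner: Bystander, to be left alone: steel spanner, 150 mm. Origin: the middle of its length, on its underside.
- threadlock: Bystander, to be left alone: small white bottle, 28 mm across, 70 mm high. Origin: centre of its underside.
- motor: Bystander, to be left alone: small round motor, 52 mm across, 48 mm high. Origin: centre of its underside.
- screw_tray: Bystander, to be left alone: grey screw tray, 100 x 140 x 25 mm. Origin: centre of its underside.
There are look-alikes about, which are no part of the job. Leave any purple or red look-alike of the camera alone.

How it is judged:
By the outcome, as a careful person would: the job done as asked, in the order asked, and still so for the second after the job is handed in, with the robot touching nothing.
It also fails if it takes over 56 s, if anything falls off the work surface, if the arm or the gripper's body presses on something with over 40 N, if the wrist force passes 120 N, or if a joint passes its speed limit or range.

## Working session

There is one attempt and no reset: what is moved stays moved. The work goes in short steps, Python scripts to look and compute and a tool call to move; the robot and the scene stay as the last step left them, time stands still between calls to the robot, and variables do not carry over. Pictures are saved under pics/ and viewed, about 8 in all and at most 12, crops included, and the job is handed in when it is done.

Besides the shell and the picture viewer there is one more tool, called after "Emit:" by a JSON object that holds its "api" and its "payload". arm_command: Moves the arm, as the interface text tells. Its arguments: {"type":"object","properties":{"steps":{"type":"array"},"grip_force":{"type":"number"}},"required":["steps"]}

```bash
mkdir -p pics; python3 - <<'E'
from station import env
import cv2,numpy as np
np.set_printoptions(precision=4,suppress=True)
for n in ("scene","top"):
    im=env.read_camera(n); cv2.imwrite(f"pics/{n}0.png",im[:,:,::-1]); m=env.camera_model(n); print(n,m["intrinsics"],m["T"])
print(env.nose_length, env.observe())
a=[cv2.imread(f"pics/{n}0.png") for n in("scene","top")]
E
```

```text
scene [[460.8163   0.     255.9362]
 [  0.     460.8163 183.1529]
 [  0.       0.       1.    ]] [[ 0.3171  0.5534 -0.7702  1.4377]
 [ 0.9483 -0.1719  0.2669 -0.3119]
 [ 0.0154 -0.815  -0.5793  0.756 ]
 [ 0.      0.      0.      1.    ]]
top [[435.0057   0.     251.4974]
 [  0.     435.0057 186.1386]
 [  0.       0.       1.    ]] [[ 0.0031 -0.997   0.0768  0.4559]
 [-0.9997 -0.0011  0.025  -0.0262]
 [-0.0249 -0.0768 -0.9967  1.3412]
 [ 0.      0.      0.      1.    ]]
0.025 {'clock': 0.1, 'joints': array([66.3944, 29.9052, -2.0813, 91.6696,  1.2152, 58.5042, -6.4641]), 'dq': array([-0.0435, -0.133 ,  0.1475, -0.0607,  0.0781, -0.0995, -0.0277]), 'effort': array([  0.0042, -92.8476,   1.9842, -37.053 ,   0.0182,   0.0053,
         0.    ]), 'position': array([ 0.2094, -0.5886,  0.2558]), 'orientation': array([179.9955,   0.0568, -70.4181]), 'wrist_force': array([ 0.0936, -0.2728,  0.0804]), 'ft_torque': array([-0.019 ,  0.0085,  0.0321]), 'grip_width': 0.08567403940070992}
```

View pics/scene0.png

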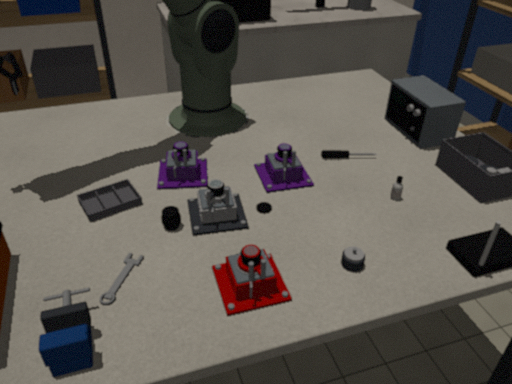

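View pics/top0.png

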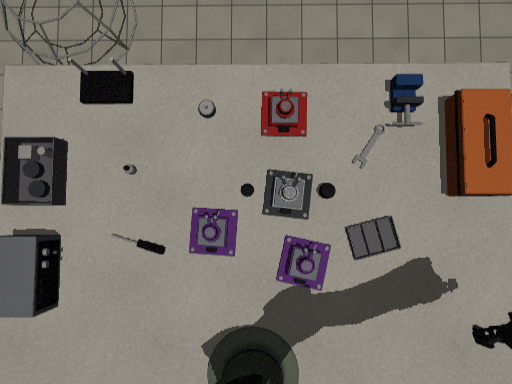

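The scene picture shows the grey camera at about (217,205); in the top picture it is at (288,194). The purple and red look-alikes are around it. I'll enlarge the grey one.

```bash
python3 - <<'E'
import cv2,numpy as np
a=cv2.imread("pics/top0.png")[162:226,256:320]; b=cv2.imread("pics/scene0.png")[172:236,185:249]
c=np.hstack([cv2.resize(x,(400,400),interpolation=cv2.INTER_CUBIC) for x in(a,b)])
c=cv2.convertScaleAbs(c,alpha=1.5)
cv2.imwrite("pics/crop0.png",c)
E
```

```text
(no output)
```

View pics/crop0.png

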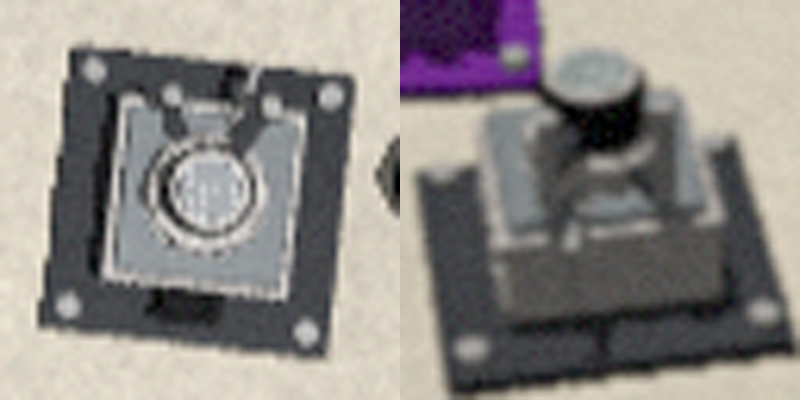

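```bash
cat > h.py <<'E'
from station import env
import cv2,numpy as np
np.set_printoptions(precision=4,suppress=True)
def ray(n,u,v,z):
    m=env.camera_model(n);T=m["T"];d=T[:3,:3]@np.linalg.inv(m["intrinsics"])@[u,v,1]
    return T[:3,3]+d*(z-T[2,3])/d[2]
def proj(n,p):
    m=env.camera_model(n);T=m["T"];q=m["intrinsics"]@(T[:3,:3].T@(np.asarray(p)-T[:3,3]));return q[:2]/q[2]
def crop(x,y,o=(256,162),s=6.25): return o[0]+(x+.5)/s-.5,o[1]+(y+.5)/s-.5
E
python3 - <<'E'
from h import *
a=cv2.imread("pics/top0.png"); hsv=cv2.cvtColor(a,cv2.COLOR_BGR2HSV)
m=np.zeros(a.shape[:2],np.uint8); w=slice(162,226),slice(258,314)
m[w]=(a[w].max(2)<75)*255
m=cv2.morphologyEx(m,cv2.MORPH_CLOSE,np.ones((3,3)))
c=max(cv2.findContours(m,0,2)[0],key=cv2.contourArea); r=cv2.minAreaRect(c); print(r)
P=np.array([ray("top",*p,.01) for p in cv2.boxPoints(r)]); print(P, P.mean(0)); 
e=[P[(i+1)%4]-P[i] for i in range(4)];print([np.linalg.norm(x) for x in e],[np.degrees(np.arctan2(x[1],x[0])) for x in e])
B=np.array([ray("top",*crop(*p),.012) for p in((94,69),(331,96),(307,333),(68,305))]);print("bolts",B.mean(0));x=B[0]-B[3]+B[1]-B[2];print(np.degrees(np.arctan2(x[1],x[0])))
A=ray("top",*crop(209,190),.1);print("axis",A)
for n,p,z in(("barrel",(272,105),.11),("ring",(172,95),.11),("mark",(250,82),.064)):
    q=ray("top",*crop(*p),z);d=q-A;print(n,q,np.hypot(*d[:2]),np.degrees(np.arctan2(d[1],d[0])))
E
```

```text
((287.0731506347656, 193.84146118164062), (46.27081298828125, 44.94563674926758), 6.340191841125488)
[[ 0.4743 -0.0239  0.01  ]
 [ 0.6115 -0.039   0.01  ]
 [ 0.5958 -0.1799  0.01  ]
 [ 0.4592 -0.1638  0.01  ]] [ 0.5352 -0.1016  0.01  ]
[np.float64(0.13805643763680733), np.float64(0.1418040601500681), np.float64(0.13757383293857836), np.float64(0.14073178874819608)] [np.float64(-6.2767636752112645), np.float64(-96.37324561067213), np.float64(173.27665250264687), np.float64(83.82420235946572)]
bolts [ 0.5354 -0.1031  0.012 ]
-6.200993867091301
axis [ 0.5349 -0.1022  0.1   ]
barrel [ 0.5729 -0.1302  0.11  ] 0.04727244656790135 -36.40718550925317
ring [ 0.5775 -0.0849  0.11  ] 0.045932922341972056 22.03758656663974
mark [ 0.5882 -0.1238  0.064 ] 0.05752822718331785 -22.121420182925277
```

The two pins and the mark fit the given geometry: axis (0.535, -0.102), camera yaw -6.2°, mark -22.2°, barrel pin -36.4° (14.2° short of the mark), ring pin 22.0°. Now moving over the pins.

Emit:
{"api": "arm_command", "payload": {"steps": [{"xyz":[-2.2,-3.4,0],"angular":[0,0,0],"gripper":8.5},{"xyz":[-4.4,-6.8,0],"angular":[0,0,0],"gripper":8.5},{"xyz":[-6.6,-10.1,0],"angular":[0,0,0],"gripper":8.5},{"xyz":[-8.8,-13.5,0],"angular":[0,0,0],"gripper":8.5},{"xyz":[-11,-16.9,0],"angular":[0,0,0],"gripper":8.5}], "grip_force": 20}}

```text
clock: 0.6
position: [0.3325, -0.4271, 0.2561]
orientation: [180.0, 0.0, -70.4]
wrist_force: [1.2, -1.1, -0.0]
grip_width: 0.0849
```

Emit:
{"api": "arm_command", "payload": {"steps": [{"xyz":[-2.2,-3.4,0],"angular":[0,0,0],"gripper":8.5},{"xyz":[-4.4,-6.8,0],"angular":[0,0,0],"gripper":8.5},{"xyz":[-6.6,-10.1,0],"angular":[0,0,0],"gripper":8.5},{"xyz":[-8.8,-13.5,0],"angular":[0,0,0],"gripper":8.5},{"xyz":[-11,-16.9,0],"angular":[0,0,0],"gripper":8.5}]}}

```text
clock: 1.1
position: [0.4548, -0.2669, 0.2562]
orientation: [180.0, 0.0, -70.4]
wrist_force: [0.6, -0.4, 0.7]
grip_width: 0.0849
```

Emit:
{"api": "arm_command", "payload": {"steps": [{"xyz":[-2.2,-3.4,0],"angular":[0,0,0.1],"gripper":8.5},{"xyz":[-4.4,-6.8,0],"angular":[0,0,0.2],"gripper":8.5},{"xyz":[-6.6,-10.1,0],"angular":[0,0,0.3],"gripper":8.5},{"xyz":[-8.8,-13.5,0],"angular":[0,0,0.4],"gripper":8.5},{"xyz":[-11,-16.9,0],"angular":[0,0,0.468],"gripper":8.5}]}}

```text
clock: 1.6
position: [0.5772, -0.1065, 0.2561]
orientation: [180.0, -0.0, -97.5]
wrist_force: [0.3, 0.1, 0.3]
grip_width: 0.0851
```

Emit:
{"api": "arm_command", "payload": {"steps": [{"xyz":[0.1,0.2,3.0],"angular":[0,0,0],"gripper":8.5},{"xyz":[0.1,0.2,6.5],"angular":[0,0,0],"gripper":8.5},{"xyz":[0.1,0.2,9.5],"angular":[0,0,0],"gripper":8.5},{"xyz":[0.1,0.2,11.0],"angular":[0,0,0],"gripper":8.5},{"xyz":[0.1,0.2,11.0],"angular":[0,0,0],"gripper":8.5}]}}

```text
clock: 2.1
position: [0.5732, -0.1085, 0.1441]
orientation: [179.8, 0.0, -97.2]
wrist_force: [-1.3, -0.4, 0.7]
grip_width: 0.0848
```

```bash
python3 - <<'E'
from h import *
a=env.read_camera("scene")[150:246,165:277,::-1]
cv2.imwrite("pics/c1.png",cv2.convertScaleAbs(cv2.resize(a,(672,576),interpolation=cv2.INTER_CUBIC),alpha=1.7))
print(env.observe()["position"])
E
```

```text
[ 0.574  -0.1087  0.1457]
```

View pics/c1.png

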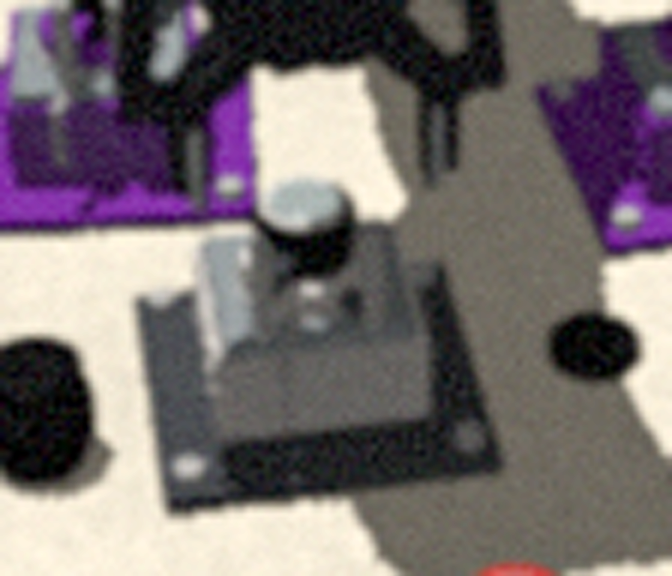

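The open fingers (about (190,170) and (440,160) in the crop) stand either side of the pins. Descending and closing to 6.2 cm, which still leaves clearance.

Emit:
{"api": "arm_command", "payload": {"steps": [{"xyz":[-0.15,-0.1,1.5],"angular":[0,0,0],"gripper":8.5},{"xyz":[-0.15,-0.1,3.0],"angular":[0,0,0],"gripper":8.5},{"xyz":[-0.15,-0.1,4.5],"angular":[0,0,0],"gripper":8.5},{"xyz":[-0.15,-0.1,4.5],"angular":[0,0,0],"gripper":7.4},{"xyz":[-0.15,-0.1,4.5],"angular":[0,0,0],"gripper":6.4}]}}

```text
clock: 2.65
position: [0.5754, -0.1074, 0.101]
orientation: [180.0, -0.0, -97.2]
wrist_force: [0.0, -0.1, 0.2]
grip_width: 0.0644
```

Emit:
{"api": "arm_command", "payload": {"steps": [{"xyz":[0,0,0],"angular":[0,0,0],"gripper":6.2},{"xyz":[0,0,0],"angular":[0,0,0],"gripper":6.2},{"xyz":[0,0,0],"angular":[0,0,0],"gripper":6.2}]}}

```text
clock: 2.95
position: [0.5758, -0.1075, 0.1018]
orientation: [-180.0, -0.0, -97.2]
wrist_force: [-0.9, -0.4, -0.2]
grip_width: 0.0621
```

Emit:
{"api": "arm_command", "payload": {"steps": [{"xyz":[-0.3,0.05,0.1],"angular":[0,0,-0.05],"gripper":6.2},{"xyz":[-0.55,0.1,0.1],"angular":[0,0,-0.1],"gripper":6.2},{"xyz":[-0.85,0.15,0.1],"angular":[0,0,-0.15],"gripper":6.2},{"xyz":[-1.1,0.25,0.1],"angular":[0,0,-0.2],"gripper":6.2},{"xyz":[-1.37,0.3,0.1],"angular":[0,0,-0.248],"gripper":6.2}]}}

```text
clock: 3.45
position: [0.5753, -0.0944, 0.1009]
orientation: [-179.9, -0.1, -82.9]
wrist_force: [5.2, -5.3, -1.4]
grip_width: 0.0621
```

Emit:
{"api": "arm_command", "payload": {"steps": [{"xyz":[0,0,0],"angular":[0,0,0],"gripper":6.2},{"xyz":[0,0,0],"angular":[0,0,0],"gripper":6.2},{"xyz":[0,0,0],"angular":[0,0,0],"gripper":6.2}]}}

```text
clock: 3.75
position: [0.5748, -0.0939, 0.1007]
orientation: [-179.9, -0.0, -83.1]
wrist_force: [4.0, -4.5, 2.2]
grip_width: 0.062
```

```bash
python3 - <<'E'
from h import *
a=env.read_camera("scene")[172:236,185:249,::-1]
b=env.read_camera("top")[162:226,256:320,::-1]
cv2.imwrite("pics/c2.png",cv2.convertScaleAbs(np.hstack([cv2.resize(x,(400,400),interpolation=cv2.INTER_CUBIC) for x in(b,a)]),alpha=1.9))
s=env.observe();print(s["position"],s["orientation"],s["wrist_force"],s["grip_width"])
E
```

```text
[ 0.5747 -0.0938  0.1006] [-179.9561   -0.0309  -83.051 ] [ 3.4323 -3.7932  1.1235] 0.06203940169094115
```

View pics/c2.png

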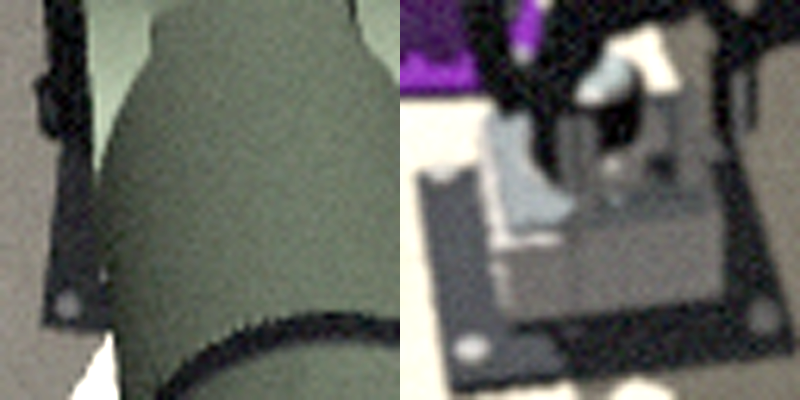

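```bash
python3 - <<'E'
from h import *
A=np.array([.535,-.102])
def cp(a,z,r=.046): 
    t=np.radians(a);u,v=proj("scene",[*(A+r*np.array([np.cos(t),np.sin(t)])),z]);return np.array([400+(u-185+.5)*6.25,(v-172+.5)*6.25])
for a in(-34,-28,-22.2,-16):print(a,cp(a,.11),cp(a,.066))
for a in(30,36,42):print(a,cp(a,.11),cp(a,.066))
print(cp(0,.1,0),cp(-22.2,.064,.031),cp(-22.2,.064,.061))
E
```

```text
-34 [557.1514 116.0866] [562.0202 207.7457]
-28 [569.3734 117.8735] [573.966  209.5582]
-22.2 [581.5103 118.865 ] [585.8267 210.5596]
-16 [594.6782 119.1113] [598.6932 210.8001]
30 [682.5055  96.1855] [684.4871 187.3433]
36 [690.7858  90.5235] [692.5751 181.5591]
42 [697.9841  84.4361] [699.6062 175.3408]
[598.8241  70.2402] [591.321  190.9579] [580.598  238.8221]
```

```bash
python3 - <<'E'
from h import *
a=np.mean([env.read_camera("scene").astype(float) for _ in range(8)],0)
a=a[178:214,203:239,::-1]
a=np.clip(a*2.2,0,255).astype(np.uint8)
b=cv2.imread("pics/scene0.png")[178:214,203:239]
b=cv2.convertScaleAbs(b,alpha=1.6)
cv2.imwrite("pics/c3.png",np.hstack([cv2.resize(x,(396,396),interpolation=cv2.INTER_CUBIC) for x in (b,a)]))
E
```

```text
(no output)
```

View pics/c3.png

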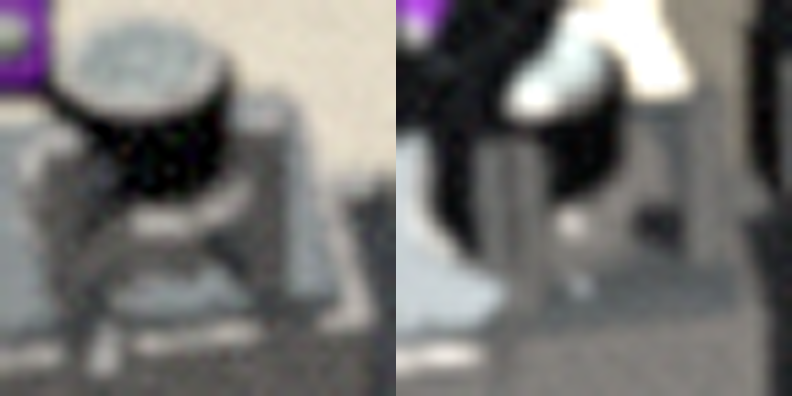

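The scene view suggests the pin is about 3° past the mark. The kinematics on the top-camera axis say it is right on it. I'll measure the plate in the scene picture to settle the axis.

```bash
python3 - <<'E'
from h import *
def cs(x,y): return 185+(x-400+.5)/6.25-.5, 172+(y+.5)/6.25-.5
B=np.array([ray("scene",*cs(*p),.012) for p in((718,142),(765,310),(472,347),(440,172))])
print(B,"bolt centre",B.mean(0),"diag",(B[0]+B[2])/2,(B[1]+B[3])/2)
print("plate corners diag")
C=np.array([ray("scene",*cs(*p),.01) for p in((735,135),(795,352),(450,393),(416,172))])
print((C[0]+C[2])/2,(C[1]+C[3])/2,[np.linalg.norm(C[i]-C[i-1]) for i in range(4)])
print("barrel top",ray("scene",203+140.5/11-.5,178+70.5/11-.5,.1))
# barrel-top bright disc centroid
a=cv2.imread("pics/scene0.png").astype(int);w=a[176:195,205:227];print(w.min(2))
E
```

```text
[[ 0.4813 -0.0382  0.012 ]
 [ 0.5943 -0.0519  0.012 ]
 [ 0.5813 -0.1681  0.012 ]
 [ 0.4666 -0.1565  0.012 ]] bolt centre [ 0.5309 -0.1037  0.012 ] diag [ 0.5313 -0.1031  0.012 ] [ 0.5305 -0.1042  0.012 ]
plate corners diag
[ 0.5395 -0.1053  0.01  ] [ 0.5405 -0.1067  0.01  ] [np.float64(0.1376663704748686), np.float64(0.14506572426339878), np.float64(0.13515554388654571), np.float64(0.14276539660173398)]
barrel top [ 0.539  -0.1057  0.1   ]
[[ 29  30  69 102 120 123 120 119 124 125 124 123 123 127 124 126 122 124
  122 127 124 123]
 [ 25  27  63 101 122 124 122 121 121 124 123 125 127 123 123 125 123 124
  123 123 126 127]
 [ 31  30  64 103 122 124 125 124 123 124 122 126 124 124 126 123 123 124
  122 122 123 122]
 [ 51  37  74 109 122 126 122 122 120 119 116 116 119 123 118 124 122 125
  122 122 122 124]
 [ 70  39  75 111 121 122 119 117 114 107 107 106 110 114 113 115 123 122
  123 125 124 127]
 [ 59  38  64 107 121 120 111 102 101  97  98  98  97 104 104 106 114 118
  122 122 125 124]
 [ 42  25  62 104 117 115 103  95  97  98 104 103 100 104 104  99 106 108
  110 120 126 126]
 [ 31
[... 411 characters left out ...]
2 103  98  88  77  62  36  11
   33  74  95  99]
 [113  99  76  38  22  19  39  49  59  64  68  63  57  42  32  20   3   4
   34  76  98 104]
 [104  97  91  78  60  27   2   0  17  21  25  15  17   6   1   8   0   1
   33  64  87  90]
 [ 93 101 105 104  90  53  24   0   1   0  14   0   5  14   2   0   6   0
   19  44  55  60]
 [103 105  94  95  81  55  21  11   5  12   0   3   0   1   2   2   0   0
   22  41  48  47]
 [108 100  72  64  56  40  30  30  14   4   0   2   0   0   0   0   0   9
   27  38  49  48]
 [106  89  60  48  47  39  42  36  25  13   3   6   0  13   0   2   0   8
   36  52  52  50]
 [ 90  77  55  47  44  46  41  40  29   2   0   7   0   0   0  10  11  37
   50  65  66  49]]
```

```bash
cat > plan.py <<'E'
from h import *
import sys
A=np.array([.536,-.1038])
def pose(s):
    m=-22.2+s/2;t=np.radians(m);h=np.radians(s/2)
    return A+.046*np.cos(h)*np.array([np.cos(t),np.sin(t)]),m-90,9.2*np.sin(h)+1
def rel(p0,y0,s):
    p,y,w=pose(s);c,k=np.cos(np.radians(y0)),np.sin(np.radians(y0));d=(p-p0)*100
    return "xy %.2f %.2f rot %.3f w %.2f"%(d@[c,k],d@[k,-c],-np.radians(y-y0),w)
if __name__=="__main__":
    o=env.observe();p0,y0=o["position"][:2],o["orientation"][2]
    print(o["position"],o["orientation"],o["wrist_force"],o["grip_width"],o["clock"])
    for blk in eval(sys.argv[1]):
        print("--")
        for s in blk: print(s,rel(p0,y0,s))
        p,y0,_=pose(blk[-1]);p0=p
E
python3 plan.py "[[58.4,58.4,58.4],[56,54,52,50,48],[46,44,42,40,38],[36.5,35,34,33,32.5]]"
```

```text
[ 0.5747 -0.0938  0.1006] [-179.9566   -0.0304  -83.0449] [ 2.9167 -3.7992  1.9279] 0.06177092533460883 4.25
--
58.4 xy 0.52 -0.05 rot -0.001 w 5.49
58.4 xy 0.52 -0.05 rot -0.001 w 5.49
58.4 xy 0.52 -0.05 rot -0.001 w 5.49
--
56 xy 0.09 -0.05 rot 0.021 w 5.32
54 xy 0.16 -0.08 rot 0.038 w 5.18
52 xy 0.23 -0.11 rot 0.056 w 5.03
50 xy 0.31 -0.14 rot 0.073 w 4.89
48 xy 0.38 -0.17 rot 0.091 w 4.74
--
46 xy 0.07 -0.03 rot 0.017 w 4.59
44 xy 0.15 -0.06 rot 0.035 w 4.45
42 xy 0.22 -0.09 rot 0.052 w 4.30
40 xy 0.30 -0.11 rot 0.070 w 4.15
38 xy 0.38 -0.13 rot 0.087 w 4.00
--
36.5 xy 0.06 -0.02 rot 0.013 w 3.88
35 xy 0.11 -0.04 rot 0.026 w 3.77
34 xy 0.15 -0.05 rot 0.035 w 3.69
33 xy 0.19 -0.06 rot 0.044 w 3.61
32.5 xy 0.21 -0.06 rot 0.048 w 3.57
```

Emit:
{"api": "arm_command", "payload": {"steps": [{"xyz":[0.17,0,0],"angular":[0,0,0],"gripper":5.95},{"xyz":[0.35,0,0],"angular":[0,0,0],"gripper":5.7},{"xyz":[0.5,-0.05,0],"angular":[0,0,0],"gripper":5.5},{"xyz":[0.5,-0.05,0],"angular":[0,0,0],"gripper":5.5},{"xyz":[0.5,-0.05,0],"angular":[0,0,0],"gripper":5.5}], "grip_force": 20}}

```text
clock: 4.75
position: [0.5754, -0.098, 0.1002]
orientation: [180.0, 0.0, -83.0]
wrist_force: [0.2, 2.5, 0.4]
grip_width: 0.055
```

```bash
python3 plan.py "[[58.4],[56,54,52,50,48]]"; python3 - <<'E'
from h import *
a=np.mean([env.read_camera("scene").astype(float) for _ in range(8)],0)
a=np.clip(a[178:214,203:239,::-1]*2.2,0,255).astype(np.uint8)
b=cv2.imread("pics/c3.png")[:,396:]
cv2.imwrite("pics/c4.png",np.hstack([b,cv2.resize(a,(396,396),interpolation=cv2.INTER_CUBIC)]))
E
```

```text
[ 0.5754 -0.098   0.1002] [179.9899   0.0235 -83.0129] [0.1712 2.5005 0.3674] 0.05500511888330633 4.75
--
58.4 xy 0.09 -0.03 rot -0.000 w 5.49
--
56 xy 0.09 -0.05 rot 0.021 w 5.32
54 xy 0.16 -0.08 rot 0.038 w 5.18
52 xy 0.23 -0.11 rot 0.056 w 5.03
50 xy 0.31 -0.14 rot 0.073 w 4.89
48 xy 0.38 -0.17 rot 0.091 w 4.74
```

View pics/c4.png

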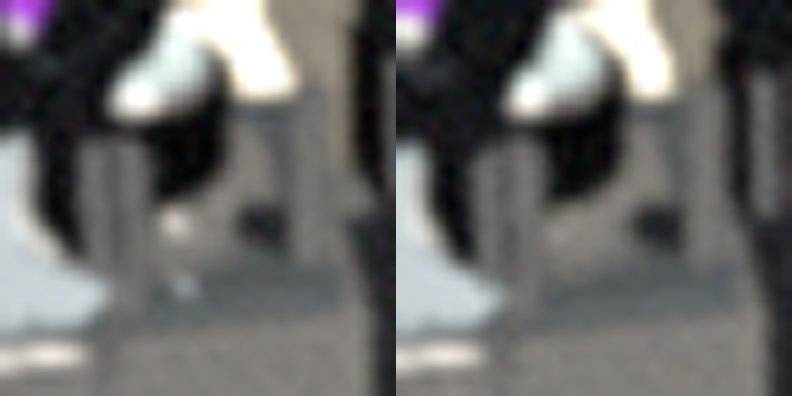

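The ring finger has touched its pin (+2.5 N in y) and the barrel pin has moved back slightly (right edge about 150 to 145 px), towards the mark. Closing the ring step by step while the barrel finger stays in place.

Emit:
{"api": "arm_command", "payload": {"steps": [{"xyz":[0.13,-0.05,0],"angular":[0,0,0.021],"gripper":5.32},{"xyz":[0.22,-0.1,0],"angular":[0,0,0.038],"gripper":5.18},{"xyz":[0.3,-0.13,0],"angular":[0,0,0.056],"gripper":5.03},{"xyz":[0.38,-0.16,0],"angular":[0,0,0.073],"gripper":4.89},{"xyz":[0.46,-0.2,0],"angular":[0,0,0.091],"gripper":4.74}]}}

```text
clock: 5.65
position: [0.5787, -0.1026, 0.101]
orientation: [-179.9, 0.0, -88.3]
wrist_force: [-1.7, 4.8, 7.8]
grip_width: 0.0474
```

```bash
python3 plan.py "[[46,44,42,40,38]]"
```

```text
[ 0.5787 -0.1026  0.101 ] [-179.9117    0.0028  -88.3127] [-1.7019  4.7885  7.7599] 0.04736205887404356 5.65
--
46 xy 0.06 0.04 rot 0.015 w 4.59
44 xy 0.14 0.01 rot 0.033 w 4.45
42 xy 0.21 -0.02 rot 0.050 w 4.30
40 xy 0.29 -0.04 rot 0.068 w 4.15
38 xy 0.37 -0.06 rot 0.085 w 4.00
```

Emit:
{"api": "arm_command", "payload": {"steps": [{"xyz":[0.06,0.02,0],"angular":[0,0,0.015],"gripper":4.59},{"xyz":[0.14,0.01,0],"angular":[0,0,0.033],"gripper":4.45},{"xyz":[0.21,-0.02,0],"angular":[0,0,0.05],"gripper":4.3},{"xyz":[0.29,-0.04,0],"angular":[0,0,0.068],"gripper":4.15},{"xyz":[0.37,-0.06,0],"angular":[0,0,0.085],"gripper":4.0}]}}

```text
clock: 6.15
position: [0.5803, -0.1065, 0.1014]
orientation: [-179.8, -0.0, -93.2]
wrist_force: [3.6, 3.6, 8.6]
grip_width: 0.04
```

```bash
python3 plan.py "[[36.5,35,34,33,32.5,32.1]]"
```

```text
[ 0.5803 -0.1065  0.1014] [-179.7976   -0.0042  -93.1847] [3.6345 3.5813 8.6199] 0.04004038888215725 6.15
--
36.5 xy 0.03 0.07 rot 0.013 w 3.88
35 xy 0.09 0.05 rot 0.026 w 3.77
34 xy 0.13 0.04 rot 0.035 w 3.69
33 xy 0.17 0.03 rot 0.044 w 3.61
32.5 xy 0.19 0.02 rot 0.048 w 3.57
32.1 xy 0.20 0.02 rot 0.052 w 3.54
```

Emit:
{"api": "arm_command", "payload": {"steps": [{"xyz":[0.04,0.02,0],"angular":[0,0,0.013],"gripper":3.88},{"xyz":[0.09,0.02,0],"angular":[0,0,0.026],"gripper":3.77},{"xyz":[0.13,0.02,0],"angular":[0,0,0.035],"gripper":3.69},{"xyz":[0.17,0.02,0],"angular":[0,0,0.044],"gripper":3.61},{"xyz":[0.2,0.02,0],"angular":[0,0,0.052],"gripper":3.54}]}}

```text
clock: 6.65
position: [0.5807, -0.1087, 0.1016]
orientation: [-179.7, -0.0, -96.1]
wrist_force: [7.5, 2.6, 7.9]
grip_width: 0.0357
```

Emit:
{"api": "arm_command", "payload": {"steps": [{"xyz":[0,0,0],"angular":[0,0,0],"gripper":3.4},{"xyz":[0,0,0],"angular":[0,0,0],"gripper":3.3},{"xyz":[0,0,0],"angular":[0,0,0],"gripper":3.2},{"xyz":[0,0,0],"angular":[0,0,0],"gripper":3.0},{"xyz":[0,0,0],"angular":[0,0,0],"gripper":3.0}], "grip_force": 24}}

```text
clock: 7.15
position: [0.5807, -0.1089, 0.1017]
orientation: [-179.7, -0.0, -96.1]
wrist_force: [7.7, -0.5, 10.5]
grip_width: 0.0341
```

Emit:
{"api": "arm_command", "payload": {"steps": [{"xyz":[0,0,0],"angular":[0,0,0],"gripper":3.0},{"xyz":[0,0,0],"angular":[0,0,0],"gripper":3.0},{"xyz":[0,0,0],"angular":[0,0,0],"gripper":3.0},{"xyz":[0,0,0],"angular":[0,0,0],"gripper":3.0},{"xyz":[0,0,0],"angular":[0,0,0],"gripper":3.0}]}}

```text
clock: 7.65
position: [0.5807, -0.1089, 0.1017]
orientation: [-179.7, -0.0, -96.1]
wrist_force: [8.8, 0.8, 11.2]
grip_width: 0.0343
```

```bash
python3 plan.py "[[32.1]]"
```

```text
[ 0.5807 -0.1089  0.1017] [-179.6926   -0.0123  -96.1435] [ 8.8464  0.7933 11.2173] 0.0343397078619029 7.65
--
32.1 xy -0.03 0.08 rot 0.000 w 3.54
```

Emit:
{"api": "arm_command", "payload": {"steps": [{"xyz":[0,0,0],"angular":[0,0,0],"gripper":3.7},{"xyz":[0,0,0],"angular":[0,0,0],"gripper":4.2},{"xyz":[0,0,0],"angular":[0,0,0],"gripper":5.5},{"xyz":[0,0,0],"angular":[0,0,0],"gripper":6.5},{"xyz":[0,0,0],"angular":[0,0,0],"gripper":6.5}]}}

```text
clock: 8.15
position: [0.5782, -0.1084, 0.1002]
orientation: [180.0, -0.0, -96.1]
wrist_force: [-0.4, 0.1, -0.4]
grip_width: 0.0652
```

Emit:
{"api": "arm_command", "payload": {"steps": [{"xyz":[0,0,-2],"angular":[0,0,0],"gripper":6.5},{"xyz":[0,0,-5],"angular":[0,0,0],"gripper":6.5},{"xyz":[0,0,-9],"angular":[0,0,0],"gripper":6.5},{"xyz":[0,0,-13],"angular":[0,0,0],"gripper":6.5},{"xyz":[0,0,-15],"angular":[0,0,0],"gripper":6.5}]}}

```text
clock: 8.65
position: [0.5792, -0.1085, 0.2537]
orientation: [-179.8, -0.0, -96.1]
wrist_force: [0.9, -0.4, 0.6]
grip_width: 0.0649
```

Emit:
{"api": "arm_command", "payload": {"steps": [{"xyz":[4,0,0],"angular":[0,0,0],"gripper":6.5},{"xyz":[8,0,0],"angular":[0,0,0],"gripper":6.5},{"xyz":[12,0,0],"angular":[0,0,0],"gripper":6.5},{"xyz":[16,0,0],"angular":[0,0,0],"gripper":6.5},{"xyz":[20,0,0],"angular":[0,0,0],"gripper":6.5}]}}

```text
clock: 9.15
position: [0.5567, -0.3088, 0.2503]
orientation: [180.0, 0.0, -96.1]
wrist_force: [0.7, 0.6, -0.4]
grip_width: 0.0652
```

Emit:
{"api": "arm_command", "payload": {"steps": [{"xyz":[4,1,0],"angular":[0,0,0],"gripper":6.5},{"xyz":[8,2,0],"angular":[0,0,0],"gripper":6.5},{"xyz":[12,3,0],"angular":[0,0,0],"gripper":6.5},{"xyz":[16,4,0],"angular":[0,0,0],"gripper":6.5},{"xyz":[16,4,0],"angular":[0,0,0],"gripper":6.5}]}}

```text
clock: 9.65
position: [0.4965, -0.4679, 0.2498]
orientation: [179.9, -0.1, -96.5]
wrist_force: [-0.1, -0.5, -0.9]
grip_width: 0.065
```

```bash
python3 - <<'E'
from h import *
a=np.mean([env.read_camera("top").astype(float) for _ in range(6)],0)[162:226,256:320,::-1]
b=np.mean([env.read_camera("scene").astype(float) for _ in range(6)],0)[172:236,185:249,::-1]
cv2.imwrite("pics/c5.png",np.hstack([cv2.resize(np.clip(x*1.5,0,255).astype(np.uint8),(400,400),interpolation=cv2.INTER_CUBIC) for x in(a,b)]))
print(env.observe()["clock"])
E
```

```text
10.25
```

View pics/c5.png

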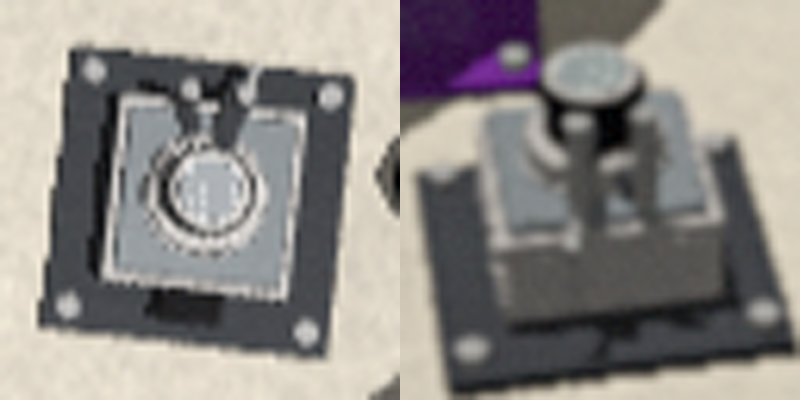

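```bash
python3 - <<'E'
from h import *
for A_ in((209,190),):
  A=ray("top",*crop(*A_),.1)
  for n,p,z in(("barrel",(247,95),.11),("ring",(190,87),.11),("mark tip",(256,75),.064),("old barrel",(272,105),.11)):
    q=ray("top",*crop(*p),z);d=q-A;print(n,q,np.hypot(*d[:2]),np.degrees(np.arctan2(d[1],d[0])))
# scene: pin tops, old axis
def cs(x,y): return 185+(x-400+.5)/6.25-.5, 172+(y+.5)/6.25-.5
A=ray("scene",*cs(595,72),.1)
for n,p,z in(("barrel",(580,123),.11),("ring",(643,113),.11),("mark tip",(572,240),.064)):
    q=ray("scene",*cs(*p),z);d=q-A;print(n,q,np.hypot(*d[:2]),np.degrees(np.arctan2(d[1],d[0])))
a=np.mean([env.read_camera("top").astype(float) for _ in range(8)],0)[170:188,281:302].max(2).astype(int);print(a)
E
```

```text
barrel [ 0.5775 -0.1189  0.11  ] 0.04577582738712603 -21.47755532192254
ring [ 0.5811 -0.0931  0.11  ] 0.04711242633301876 11.088132886323018
mark tip [ 0.5915 -0.1267  0.064 ] 0.061683364686707105 -23.40223327898007
old barrel [ 0.5729 -0.1302  0.11  ] 0.04727244656790135 -36.40718550925317
barrel [ 0.5803 -0.1205  0.11  ] 0.04733786261081965 -20.84069820509202
ring [ 0.5812 -0.0962  0.11  ] 0.045742606829391415 9.402292617931671
mark tip [ 0.5915 -0.1282  0.064 ] 0.060671153751374954 -23.9440110142471
[[125 122 125 125 127 137 138 138 152 153 152 149 147 153 152 149 146 146
  150 149 144]
 [ 55  49  62  54  70  98  97  92 125 127 129 126 126 132 141 139 144 147
  154 151 147]
 [ 50  49  50  51  50  51  52  49  49  53  62  56  49  68 100 107 131 124
  128 124 126]
 [ 51  49  50  49  50  50  50  49  48  49  49  18  21  22  49 110 102  49
   53  47  47]
 [ 51  50  51  50  63  80  68  41  51  51  42  20  33  33  61 122  61  47
   49  48  50]
 [ 41  42  50  49  95 118 103  28  40  41  20  20  50  72  97 123  48  49
   49  49  50]
 [ 20  19  44  42 110 122 124  32  20  18  22  34  47 111
[... 311 characters left out ...]
5  47  48  49  56  98  96  43  42  52  50  51  77 131 127 125
  122  97 107]
 [103 103 103  72  42  50  50 101 104  46  47  52  51  57  92 104  94  84
   85  79  98]
 [103 103 103 104  42  49  52  91  88  46  47  51  52  74 103 103 102 103
  107 104 104]
 [102 103 103  95  56  71  80 111  89  52  45  50  52  95 103 103 102 103
  104 102 102]
 [104  98 114  73 101  89 126 118 112  50  46  50  59 104 105 103 103 102
  103 102 104]
 [ 89  90 124 108 120  53 124  64  79  75  47  49  79 123 103 104 104 103
  102 102 103]
 [ 60  99  91 121  65  91 106 109 126 126  95  97  87 125 108 116 105 103
  103 104 102]
 [ 91  88  57  49 108 145 134 139 137 138 135 129 111  77 120 129 108 103
  103 105 102]]
```

```bash
python3 -c "
from station import env
print(env.observe()['wrist_force']);print(env.finish_job())"
```

```text
[-0.51728389 -0.33740422 -0.60954559]
the job is handed in; nothing more can be done
None
```

The barrel pin now stands about 1 to 3° counter-clockwise of the index mark, inside the six degrees allowed. The lock ring is home and nipped up. The job was handed in at about 10.7 s, with the gripper open and well clear.

I turned the barrel by pushing its pin. I then closed the ring against it in small steps, keeping the barrel finger in place. The final squeeze was set to 24 N and held for nearly a second before I let go.

**Barrel angle:** the pin measures -21.5° in the top view and -20.8° in the scene view. The mark should be at -22.2° from the plate's pose. Its visible tip reads -23.4° (top) and -23.9° (scene).

**Ring:** after release the pins are 32.6° apart in the top view and 30.2° in the scene view, against 32.1° for home. The fingers also stopped dead on the pins during the squeeze, at 34.3 mm where I expected 35.4 mm.

**Disagreement:** the two cameras place the lens axis up to about 4 mm apart, so I worked from a point between them. That is the main uncertainty in the barrel angle. When first pushed, the barrel stood about 1.5 to 3.5° past the mark; I let it come back before the ring was closed.

**Forces and bystanders:** reported wrist force stayed below about 15 N. The moves kept clear of the bystanders and look-alikes, but I did not recheck their positions at the end.

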